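Bolt the drip-tray hatch shut

TASK

Take the washed bolt out of the drying stand, lay it in the open end of its track on the steel drip-tray hatch with its nose towards the keeper, and let go of it there. Then take hold of it afresh and slide it under the staple until its nose is fully home in the keeper. Leave the honey jars standing where they are.

Things in the scene. Friction and masses are not known exactly. Their poses are not given: they have to be found in the camera images.
- bolt: Loose steel slide bolt, 0.2 kg: bar 130 long (x -65 to 65), 18 wide (y), 20 high; the last 10 at +x (nose) narrowed to 13 wide, 16 high. Upright handle at the tail. Origin: centre of its underside, z up. Starts handle up on the stand, nose out of the open front (about stand -x), tail and handle under the cover: only bolt x above +5 is free from above; drawing it 85 along its +x clears the cover.
- bolt_nose (a point): Centre of the bolt's front end face: bolt x = +65, 10 above its underside. Axes as the bolt's.
- bolt_handle (a point): In the bolt's upright handle, a block 20 (x) by 14 (y) on top of the bar, from 20 to 44 above the bolt's underside; this point is at bolt x = -52, 32 above the underside. Axes as the bolt's.
- deck: Fixed stainless drip-tray hatch deck, 330 (x) by 150 (y), top 24 above the table. Origin: centre of its foot on the table, z up. The track runs along y = 0 towards +x. Two roof-shaped rails, 6 high with 45-degree sides, x -150 to 30, guide the bar's foot: gap 24 at the deck, 37 at the crests, so a bar laid some mm off slips down between them. Nothing is higher from x -165 to 30.
- bay (a point): On the deck's top at deck x = -75, y = 0: where the bolt's origin lies when it is laid in the open end of the track (nose then 40 short of the staple). Axes as the deck's: +x is the sliding direction. With the bolt fully home its origin is 125 further along +x.
- staple (a point): On the deck's top, y = 0, at the entrance of the staple, a bridge that the bar passes under: deck x 30 (this point) to 45, 27 wide and 25 high inside, 41 wide and 29 high outside. Axes as the deck's.
- keeper (a point): On the deck's top at the middle of the keeper's mouth, deck x = 85, y = 0. The keeper is a dark closed block, 36 long, 47 wide, 31 high, with a pocket 27 wide, 27 high and 30 deep, open to -x; its stop face is at deck x = 115. Axes as the deck's.
- stand: Fixed drying stand: grey tray 200 (x) by 120 (y), its floor 6 above the table; over x 10 to 100 stands a cover with aluminium side walls, a low back lip and a clear top (underside 60, top 64 above the table), open to -x. Origin: centre of the tray's underside on the table, z up.
- jar_a: Hexagonal honey jar with lid, 60 across flats, 90 high, 0.55 kg; origin at the centre of its underside. Not to be disturbed.
- jar_b: The same, another full jar.
- jar_c: The same shape, an empty clear jar with a white lid, 0.2 kg. Not to be disturbed.

How it is judged:
By the outcome, as a careful person would: the job done as asked, in the order asked, and still so for the second after the job is handed in, with the robot touching nothing.
It also fails if it takes over 54 s, if anything falls off the work surface, if the arm or the gripper's body presses on something with over 40 N, if the wrist force passes 120 N, or if a joint passes its speed limit or range.

ROBOT

A 6-joint arm with a two-finger parallel gripper is mounted at the origin on the work surface. World frame = base frame: x ahead of the robot, y to its left, z up, the work surface at z = 0. Lengths are in m, angles in degrees, forces in N, time in s.
With the tool pointing down it reaches from about 0.225 to 0.875 m from the base axis. Payload 3.4 kg.
Tool frame: the origin (TCP) lies at the very end of the fingers, on their centre line; the grasp point (between the pads) lies 19 mm behind it (arm.grip_point_offset is the distance from the TCP to the grasp point, in m); z points along the fingers, y is the line along which they close (so a half turn about z gives the same grasp; the last joint's range is limited). The gripper opens to 85 mm and grips with 20 to 120 N. Pads are 22 mm wide; open, the fingers measure 114 mm over their backs; the gripper's body (76 mm by 85 mm) begins 54 mm behind the grasp point. The pads swing forward as they close: fully open they stand 13 mm farther back than shut.
Start: joints at [-72.365, 15.808, 86.224, -0, 77.962, -6.933], TCP at [0.239, -0.523, 0.231] pointing down, gripper open.
Joint ranges: [-165.64, 165.64], [-43.16, 119.46], [12.63, 154.43], [-67.54, 247.53], [6.08, 155.33], [-154.97, 154.97]. Speed limits (degrees/s): [147.25, 147.25, 180, 180, 180, 180].

INTERFACE

Orientations are given as a 3x3 rotation matrix whose columns are the frame's x, y, z axes.
In Python, from plant import arm, jaws, kin, readout, eyes, order gives the robot as it stands. The module is installed in compiled form; this text tells all that it offers. Calls block until the motion is done:
- arm.move_pose(position, orientation): joint-space move of the TCP to a pose.
- arm.move_straight(position, velocity=0.15, rotation=None): straight line of the TCP; rotation=None keeps the orientation; velocity is the mean speed in m/s.
- arm.goto_joints(angles): joint-space move.
- jaws.move_gripper(opening, grip_force=None): finger opening in m; grip_force is the grip in N (None keeps the last); returns when the fingers have stopped.
- arm.hold(seconds).
- kin.ik(position, orientation): joint angles nearest the present ones, or None.
- readout.get_obs(): the state.
- eyes.snapshot(name): name is "side" or "top"; returns a dict with "pixels" (384x512x3 uint8, blue, green, red), "fx", "fy", "cx", "cy" (pixels), "k1" (the pictures are not rectified: a ray, as slopes to the right and down, at radius r is drawn at 1 + k1 r^2 times it, then the intrinsics apply), "pose" (4x4, takes a point from camera to world coordinates). Camera axes: x right, y down, z forward; pixel columns grow to the right and rows downward; lengths in m; the calibration is good to about 2 mm. A picture is of the moment at which its call begins. There is no depth.
A pose or a line that the arm cannot do raises arm.PlanningError and nothing moves.
- order.hand_in(): hands the job in; it is judged then, once.
The state is a dict: "clock": time; "joint_pos": joint angles; "qvel": joint speeds; "tau": joint torques, N m; "ee_pos": TCP position; "tool_rot": TCP orientation; "contact_force": force on the tool from outside, world axes, zero at the start; "torque": the same for the moment, N m; "finger_gap": finger opening in m; "grip_force": force on a finger pad.
Only numpy, scipy, OpenCV 4.12 (cv2) and the standard library are available. Lean on these libraries where they do the work, as an engineer would, in place of code of your own. Each camera call takes 0.05 s, during which the arm holds its last target. There are 200 camera calls.

## Working session

There is one attempt and no reset: what is moved stays moved. The work goes in short steps, each a Python script; the robot and the scene stay as the last script left them, time stands still between calls to the robot, and variables do not carry over. Pictures are saved under pics/ and viewed, at most 10 in all, crops included, and the job is handed in when it is done.

```bash
mkdir -p pics
cat > h.py <<'E'
import numpy as np, cv2
from plant import arm, jaws, kin, readout, eyes, order
def ray(s,u,v):
    d=np.array([(u-s["cx"])/s["fx"],(v-s["cy"])/s["fy"]]); x=d.copy()
    for _ in range(20): x=d/(1+s["k1"]*(x@x))
    P=np.array(s["pose"]); return P[:3,3],P[:3,:3]@np.array([x[0],x[1],1.])
def at(s,u,v,z):
    o,d=ray(s,u,v); return o+d*(z-o[2])/d[2]
def proj(s,p):
    P=np.array(s["pose"]); c=P[:3,:3].T@(np.array(p)-P[:3,3]); x=c[:2]/c[2]; x=x*(1+s["k1"]*(x@x))
    return np.array([x[0]*s["fx"]+s["cx"],x[1]*s["fy"]+s["cy"]])
E
python3 - <<'E'
from h import *
for n in("top","side"):
    s=eyes.snapshot(n); print(n,s["fx"],s["k1"],np.round(s["pose"],3).tolist()); np.save(f"pics/{n}.npy",s,allow_pickle=True)
    cv2.imwrite(f"pics/{n}0.png",cv2.resize(s["pixels"],(800,600),interpolation=cv2.INTER_CUBIC))
print(readout.get_obs()["clock"])
E
```

```text
top 371.75168826179464 0.024220005281793165 [[-0.019, -0.999, 0.034, 0.566], [-1.0, 0.019, -0.001, -0.025], [0.0, -0.034, -0.999, 0.908], [0.0, 0.0, 0.0, 1.0]]
side 385.761666933677 -0.03206729409946491 [[-0.723, -0.521, 0.453, 0.191], [-0.69, 0.54, -0.481, 0.434], [0.006, -0.661, -0.75, 0.751], [0.0, 0.0, 0.0, 1.0]]
0.1
```

View pics/top0.png

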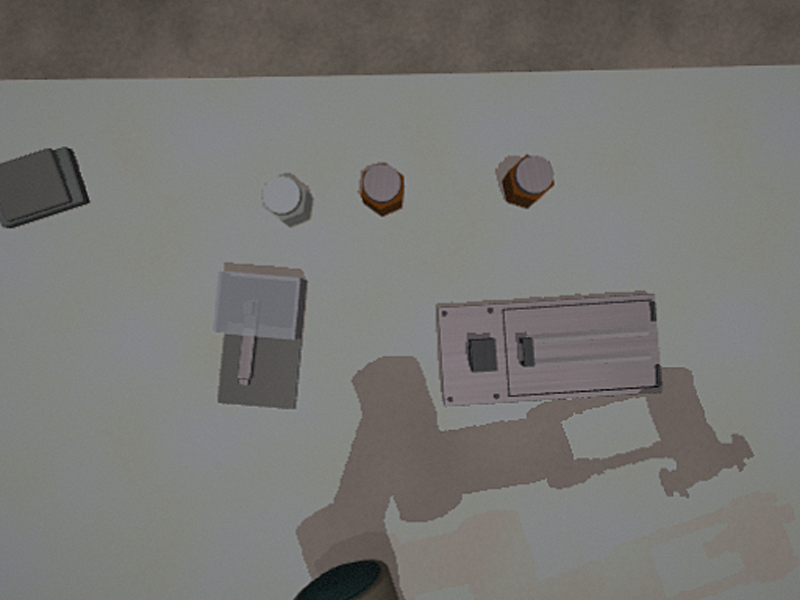

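View pics/side0.png

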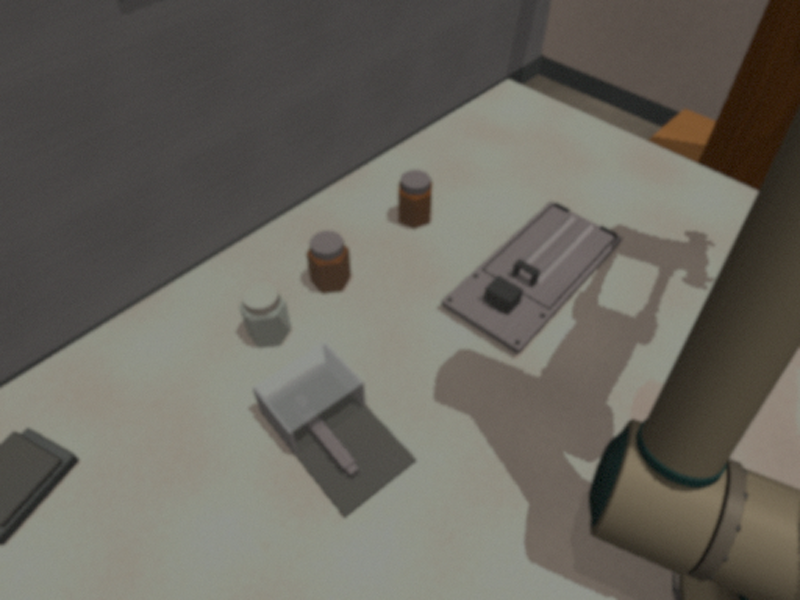

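The top view (800x600) shows the stand at about (260,335), with the bolt nose at (243,382) pointing towards the robot. The deck centre is near (550,348), with its keeper at (482,352) and staple at (525,350), so the sliding direction is image-left (+y). The jars are in the back row at y≈190. The side view agrees. Next I'll enlarge both regions to measure them.

Run:
```python
from h import *
s=np.load("pics/top.npy",allow_pickle=True).item(); im=s["pixels"]
def cr(x0,y0,w,h,k):
    c=cv2.resize(im[y0:y0+h,x0:x0+w],None,fx=k,fy=k,interpolation=cv2.INTER_CUBIC); return cv2.convertScaleAbs(c,alpha=1.5,beta=-30)
cv2.imwrite("pics/c1.png",np.hstack([cr(130,165,75,100,6),]))
cv2.imwrite("pics/c2.png",cr(275,180,155,85,5))
```

```text
(no output)
```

View pics/c1.png

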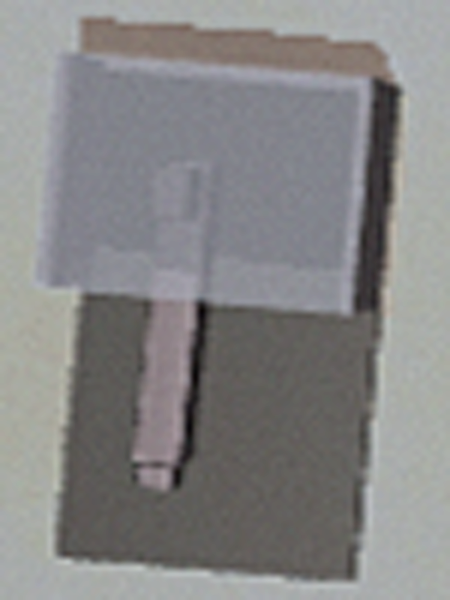

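View pics/c2.png

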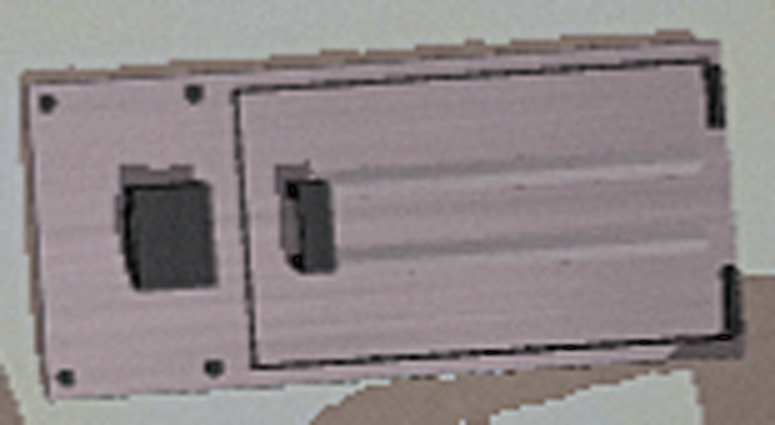

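The left crop shows the bar edges running from (152..198,300) to (136..182,460), with the nose end at about y=488. The right crop gives the deck top corners at about (28,86), (718,42), (742,355) and (50,398), the rails at y≈170 and 245, and the keeper and staple at the left. Casting rays from these now.

Run:
```python
from h import *
s=np.load("pics/top.npy",allow_pickle=True).item(); im=s["pixels"]; sd=np.load("pics/side.npy",allow_pickle=True).item()
C=lambda x,y,x0,y0,k:((x+.5)/k-.5+x0,(y+.5)/k-.5+y0)
S=lambda x,y,z:at(s,*C(x,y,130,165,6),z)
D=lambda x,y,z:at(s,*C(x,y,275,180,5),z)
r=lambda a:np.round(a,4).tolist()
c=[D(*p,.024) for p in((28,86),(718,42),(742,355),(50,398))]
print("deck corners",[r(p[:2]) for p in c],"sides",[r(np.linalg.norm(c[i]-c[i-1])) for i in range(4)])
cen=sum(c)/4; ax=(c[0]+c[3]-c[1]-c[2]); ax/=np.linalg.norm(ax); print("cen",r(cen),"ax",r(ax),np.degrees(np.arctan2(ax[1],ax[0])))
n=np.array([-ax[1],ax[0],0])
# staple/keeper check: top outer corners at 29/31 mm above deck
for nm,q,z in(("staple",[(303,180),(330,180),(335,271),(307,273)],.053),("keeper",[(127,186),(207,180),(216,286),(138,291)],.055)):
    m=sum(D(*p,z) for p in q)/4-cen; print(nm,"deck coords",r([m@ax,m@n]))
for p in((340,175),(700,160),(340,250),(700,238)):
    m=D(*p,.030)-cen; print("rail",r([m@ax,m@n]))
e=[S(152,300,.026),S(198,300,.026),S(136,460,.026),S(182,460,.026)]
print("bolt edges",[r(p[:2]) for p in e],"width",r(np.linalg.norm((e[0]-e[1])[:2])))
b=e[2]+e[3]-e[0]-e[1]; b/=np.linalg.norm(b); print("bolt ax",r(b),np.degrees(np.arctan2(b[1],b[0])))
print("nose tip top",r(S(153,488,.024)),"shoulder",r(S(159,461,.026)))
t=[S(60,555,.006),S(357,580,.006)]; print("tray front",[r(p) for p in t],np.linalg.norm(t[0]-t[1]))
# dark mask of stand -> two-view check: project into side
for p in (S(153,488,.024),S(159,461,.026),c[0],c[2],c[1],c[3]): print("side px(800)",r(proj(sd,p)*1.5625))
```

```text
deck corners [[0.5754, -0.0728], [0.5902, -0.4], [0.4426, -0.4061], [0.4279, -0.0801]] sides [0.1477, 0.3276, 0.1477, 0.3263]
cen [0.509, -0.2398, 0.024] ax [-0.0453, 0.999, 0.0] 92.59561112259294
staple deck coords [0.0367, -0.0012]
keeper deck coords [0.1043, -0.0011]
rail [0.0203, -0.0226]
rail [-0.1485, -0.019]
rail [0.0228, 0.0125]
rail [-0.1456, 0.0174]
bolt edges [[0.5389, 0.2244], [0.5386, 0.2064], [0.4763, 0.2311], [0.4759, 0.2131]] width 0.0181
bolt ax [-0.9942, 0.1073, 0.0] 173.8416686975282
nose tip top [0.465, 0.2251, 0.024] shoulder [0.4757, 0.2221, 0.026]
tray front [[0.437, 0.2675, 0.006], [0.4246, 0.1489, 0.006]] 0.11928871968262478
side px(800) [356.3744, 472.2026]
side px(800) [352.2335, 464.5431]
side px(800) [443.9906, 300.7949]
side px(800) [623.7257, 237.8567]
side px(800) [552.3763, 201.8653]
side px(800) [521.6432, 349.7847]
```

The measurements are consistent: the deck sides come out at 328x148, the bar width at 18.1, and the side-view reprojection agrees to within about 5 px. Now to plan and pick the bolt.

```bash
cat >> h.py <<'E'
def R(deg,flip):
    a=np.radians(deg+180*flip); c,s=np.cos(a),np.sin(a)
    return np.array([[c,s,0],[s,-c,0],[0,0,-1.]])
byaw,dyaw=173.84,92.6
u=lambda d:np.array([np.cos(np.radians(d)),np.sin(np.radians(d)),0])
bolt0=np.array([.5303,.2162,.006]); b=u(byaw); d=u(dyaw); n=np.array([-d[1],d[0],0])
deck=np.array([.509,-.2398,.024])-.0008*n
Z=np.array([0,0,1.]); G=.038
bay=deck-.075*d
pick=bolt0+G*b+.007*Z
def st(t=""):
    o=readout.get_obs(); print(t,round(o["clock"],2),np.round(o["ee_pos"],4),"F",np.round(o["contact_force"],1),"gap",round(o["finger_gap"],4),"gf",round(o["grip_force"],1)); return o
E
python3 - <<'E'
from h import *
for f in(0,1):
    for nm,p,y in(("pick",pick,byaw),("out",pick+.095*b,byaw),("lay",bay+G*d+.007*Z,dyaw),("h0",bay-.052*d+.022*Z,dyaw),("h1",bay+.073*d+.022*Z,dyaw)):
        q=kin.ik(p,R(y,f)); print(f,nm,None if q is None else np.round(q,0))
E
```

```text
0 pick [ 17.  25. 108.  -0.  47. -67.]
0 out [ 21.  20. 118.  -0.  43. -62.]
0 lay [-35.  26. 101.  -0.  52. -38.]
0 h0 [-42.  29.  93.  -0.  58. -44.]
0 h1 [-32.  24. 102.  -0.  53. -35.]
1 pick [ 17.  25. 108.  -0.  47. 113.]
1 out [ 21.  20. 118.  -0.  43. 118.]
1 lay [-35.  26. 101.  -0.  52. 142.]
1 h0 [-42.  29.  93.  -0.  58. 136.]
1 h1 [-32.  24. 102.  -0.  53. 145.]
```

Run:
```python
from h import *
Rp=R(byaw,0)
arm.move_pose(pick+.12*Z,Rp); jaws.move_gripper(.045,60)
arm.move_straight(pick,.12); st("down")
jaws.move_gripper(0.0,60); st("grip")
arm.move_straight(pick+.003*Z,.05); o=st("lift")
arm.move_straight(pick+.003*Z+.095*b,.08); st("out")
arm.move_straight(pick+.10*Z+.095*b,.15); st("up")
out=[]
for k in("top","side"):
    s=eyes.snapshot(k); np.save(f"pics/{k}1.npy",s,allow_pickle=True); o=np.array(o["ee_pos"])
    c=proj(s,pick+.10*Z+.095*b).astype(int); c=np.clip(c,[80,110],[432,274])
    out.append(cv2.resize(s["pixels"][c[1]-110:c[1]+110,c[0]-80:c[0]+80],(400,550),interpolation=cv2.INTER_CUBIC))
cv2.imwrite("pics/p1.png",np.hstack(out))
```

```text
down 4.52 [0.4931 0.2205 0.0136] F [ 0.6 -0.6 -0.8] gap 0.0452 gf 0.0
grip 4.88 [0.4931 0.2205 0.0139] F [-0.4 -0.6  6.1] gap 0.016 gf 60.2
lift 5.12 [0.4922 0.2202 0.0159] F [ 0.8 -0.  -1. ] gap 0.0164 gf 59.4
out 6.46 [0.3989 0.2306 0.0161] F [ 0.2 -0.1 -2.4] gap 0.0165 gf 59.4
up 7.26 [0.3975 0.2301 0.1123] F [-1.   1.1 -1.7] gap 0.0164 gf 59.4Traceback (most recent call last):
  File "<stdin>", line 11, in <module>
IndexError: only integers, slices (`:`), ellipsis (`...`), numpy.newaxis (`None`) and integer or boolean arrays are valid indices
```

```bash
cat >> h.py <<'E'
def look(p,name):
    out=[]
    for k in("top","side"):
        s=eyes.snapshot(k); np.save(f"pics/{name}_{k}.npy",s,allow_pickle=True)
        c=np.clip(proj(s,p).astype(int),[64,88],[447,295])
        print(k,"crop origin",c-[64,88]); c=c-[64,88]
        out.append(cv2.resize(s["pixels"][c[1]:c[1]+176,c[0]:c[0]+128],(400,550),interpolation=cv2.INTER_CUBIC))
    cv2.imwrite(f"pics/{name}.png",cv2.convertScaleAbs(np.hstack(out),alpha=1.4,beta=-20))
E
python3 - <<'E'
from h import *
look(np.array(readout.get_obs()["ee_pos"]),"p1")
E
```

```text
top crop origin [ 77 195]
side crop origin [186 207]
```

View pics/p1.png

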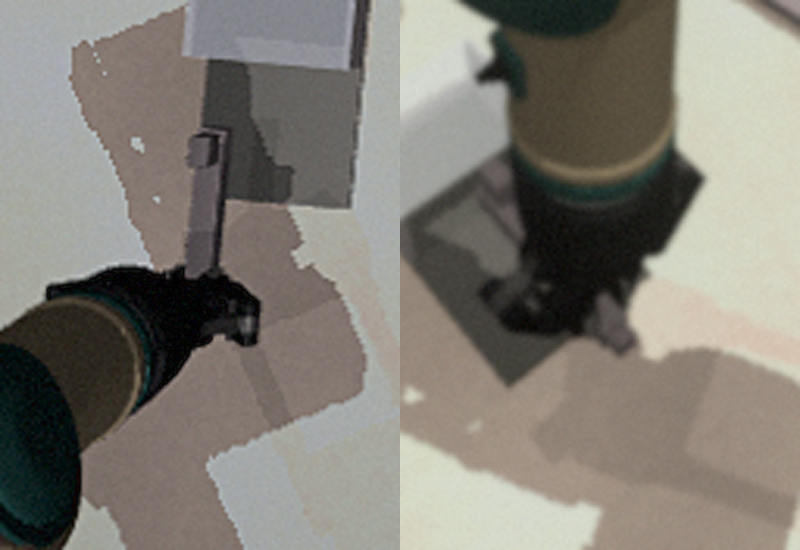

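The bolt is held upright with its handle up at crop-left (203,150), roughly in line with the approach and clear of the cover. Moving it to the bay.

Run:
```python
from h import *
s=np.load("pics/p1_top.npy",allow_pickle=True).item()
print("handle top seen",at(s,203/3.125+77,150/3.125+195,.149),"exp",np.array(readout.get_obs()["ee_pos"])-(.052+.038)*b)
lay=bay+G*d+.007*Z; Rl=R(dyaw,0)
arm.move_pose(lay+.09*Z,Rl); st("above")
arm.move_straight(lay+.015*Z,.12); st("near")
z=.015
while z>-.002:
    z-=.0015; arm.move_straight(lay+z*Z,.05); o=readout.get_obs()
    if o["contact_force"][2]>4: break
st(f"stop z={z:.4f}")
```

```text
handle top seen [0.48573334 0.2162553  0.149     ] exp [0.48683787 0.22050817 0.11196612]
above 9.34 [ 0.5117 -0.2755  0.121 ] F [-0.3 -0.5 -1. ] gap 0.0162 gf 59.4
near 10.12 [ 0.5121 -0.2769  0.0465] F [-0.1  0.2 -1.5] gap 0.0158 gf 59.4
stop z=0.0000 12.62 [ 0.5117 -0.2769  0.032 ] F [-0.7  1.7  5.9] gap 0.0167 gf 60.2
```

Run:
```python
from h import *
lay=bay+G*d+.007*Z
jaws.move_gripper(.045,30); st("open")
arm.move_straight(lay+.10*Z,.15)
# side out of camera's way: towards robot, away from deck
arm.move_straight(lay+.12*Z-.12*Z*0+.14*np.array([0,-1,0])-.1*np.array([1,0,0]),.25); st("clear")
look(bay+.02*d,"p2")
s=np.load("pics/p2_top.npy",allow_pickle=True).item()
```

```text
open 13.01 [ 0.5115 -0.2767  0.0308] F [-0.2 -0.1  0.3] gap 0.0449 gf 0.0
clear 14.67 [ 0.4116 -0.4156  0.1503] F [0.9 0.2 0.5] gap 0.0447 gf 0.0
top crop origin [310 133]
side crop origin [291  72]
```

View pics/p2.png

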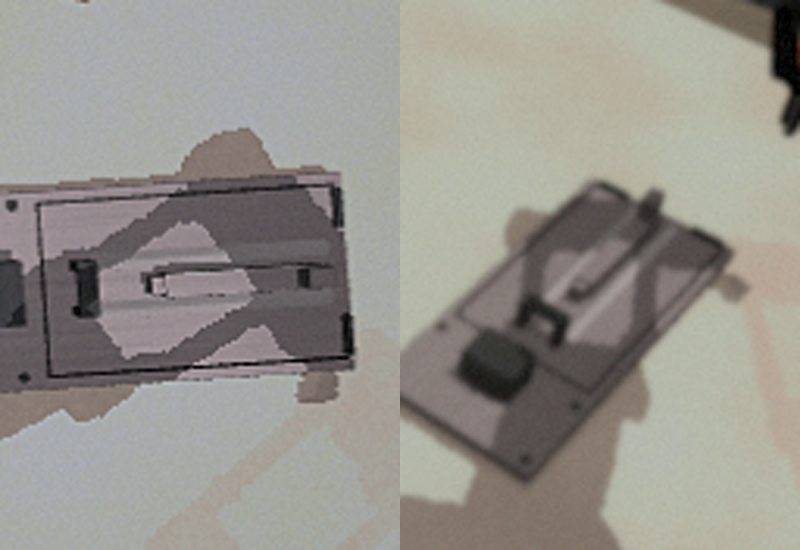

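The bolt lies between the rails with its nose at crop-left (148,286) pointing at the staple. Its handle is up at (310,278). Measuring its y offset and x before taking hold again.

Run:
```python
from h import *
s=np.load("pics/p2_top.npy",allow_pickle=True).item()
T=lambda x,y,z:(lambda m:np.round([m@d,m@n],4))(at(s,(x+.5)/3.125-.5+310,(y+.5)/3.125-.5+133,z)-deck)
print("shoulder(-.020,0)",T(166,284,.044),"tip(-.010)",T(147,286,.042),"bar mid",T(230,281,.044),"bar tail side",T(290,277.5,.044),"handle top(-.127)",T(319,278,.068),"front foot of handle",T(297,278,.044))
im=s["pixels"][133+75:133+105,310+90:310+115]; print(cv2.cvtColor(im,cv2.COLOR_BGR2GRAY)[8:20])
```

```text
shoulder(-.020,0) [-0.0216  0.001 ] tip(-.010) [-0.008   0.0017] bar mid [-0.0689  0.0017] bar tail side [-0.1131  0.0019] handle top(-.127) [-0.1247  0.0017] front foot of handle [-0.1182  0.0026]
[[ 72  74  72  77  74  74  73  78  76  73  76  77  77  76  75  75  79  74
   74  73  77 119 140 136 134]
 [ 55  56  56  52  59  40  39  48  38  35  44  48  55  69  54  66  74  73
   70  71  73 121 139 136 133]
 [ 80  88  91  84  81  87  77  68  58  58  57  49  46  43  47  53  58  71
   72  72  77 123 139 137 133]
 [ 75  77  76  77  80  46  32  35  29  66  70  74  71  77  76  74  73  70
   74  74  67 117 139 133 135]
 [ 76  77  78  76  78  46  37  37  37  66  76  78  78  75  75  72  72  69
   73  75  71 113 138 135 135]
 [ 78  75  76  79  82  50  34  40  30  67  78  75  75  73  74  77  75  68
   76  77  74 119 141 136 137]
 [ 78  77  77  75  79  50  39  39  31  68  76  75  76  78  72  76  73  70
   73  78  71  98 129 135 132]
 [ 80  78  76  78  80  54  39  38  35  63  76  77  74  72  74  74  74  71
   72  77  70  99 131 136 136]
 [ 76  76  77  77  81  61  49  38  35  60  71  72  69  72  72  74  71  68
   72  74  70 101 133 137 134]
 [ 89  81  75  83  73  73  79  74  65  65  70  69  65  83  88  85  77  79
   79  78  73  83 122 138 134]
 [ 89  86  88  87  85  88  90  89  89  90  88  88  87  87  89  87  82  76
   79  75  73  85 123 136 135]
 [ 88  86  84  87  87  88  87  88  86  86  86  86  88  86  86  85  85  79
   75  80  70  88 127 138 135]]
```

Run:
```python
from h import *
R0=R(dyaw,0); h=bay-.052*d+.023*Z+.0008*n
arm.move_pose(h+.08*Z,R0); arm.move_straight(h,.1); st("at handle")
jaws.move_gripper(0.0,40); o=st("grip"); 
def lf(o): F=np.array(o["contact_force"]); return np.round([F@d,F@n,F[2]],1)
y=.0; x=0.; log=[]
while x<.116:
    x=min(x+.0145,.116); arm.move_straight(h+x*d+y*n,.06); o=readout.get_obs(); f=lf(o); log.append((round(x,4),f.tolist()))
    if f[0]<-10 or abs(f[1])>20: print("STOP");break
else:
    while x<.133:
        x+=.001; arm.move_straight(h+x*d+y*n,.03); o=readout.get_obs(); f=lf(o); log.append((round(x,4),f.tolist()))
        if f[0]<-12 or abs(f[1])>20: break
print(log); o=st("end"); m=np.array(o["ee_pos"])-deck; print("TCP deck",m@d,m@n)
```

```text
at handle 16.26 [ 0.5151 -0.3672  0.0477] F [ 0.7 -0.2  0.4] gap 0.045 gf 0.0
grip 16.64 [ 0.5152 -0.3669  0.0478] F [-0.2  0.8  3.7] gap 0.0131 gf 40.2
[(0.0145, [0.0, -0.2, 6.9]), (0.029, [-0.2, -1.0, 6.5]), (0.0435, [-0.4, -0.7, 7.3]), (0.058, [-0.9, -0.9, 7.4]), (0.0725, [-0.4, -0.8, 6.8]), (0.087, [0.1, -1.0, 7.3]), (0.1015, [-0.5, -1.1, 7.8]), (0.116, [-0.1, -0.7, 7.3]), (0.117, [-2.5, -0.2, 6.4]), (0.118, [-3.7, -0.8, 6.7]), (0.119, [-2.5, 0.2, 6.6]), (0.12, [-3.8, 0.1, 7.1]), (0.121, [-4.7, 0.1, 5.4]), (0.122, [-3.6, -0.1, 6.4]), (0.123, [-3.7, -0.1, 5.2]), (0.124, [-4.4, -0.3, 6.2]), (0.125, [-3.9, 0.3, 6.0]), (0.126, [-3.3, -0.3, 6.0]), (0.127, [-6.0, 0.2, 5.6]), (0.128, [-7.0, 1.3, 4.4]), (0.129, [-10.6, 1.1, 3.6]), (0.13, [-12.4, 1.0, 2.1])]
end 23.27 [ 0.5101 -0.2407  0.048 ] F [ -0.4 -12.5   2.1] gap 0.0128 gf 40.2
TCP deck -0.0009257635990337754 -0.0002686761983993449
```

Run:
```python
from h import *
h=bay-.052*d+.023*Z+.0008*n
for x in(.132,.134,.136):
    arm.move_straight(h+x*d,.03); o=st(x)
    if o["contact_force"]@d<-20 if isinstance(o["contact_force"],np.ndarray) else np.dot(o["contact_force"],d)<-20: break
arm.move_straight(h+.1265*d,.03); st("relax")
jaws.move_gripper(.045,30)
arm.move_straight(h+.1265*d+.09*Z,.15)
arm.move_straight(h+.1265*d+.12*Z+np.array([-.13,-.2,0]),.3); st("clear")
look(deck,"p3")
```

```text
0.132 23.52 [ 0.5105 -0.2406  0.0485] F [ -1.2 -15.9   3.4] gap 0.0129 gf 40.3
0.134 23.77 [ 0.5109 -0.2405  0.049 ] F [ -2.4 -20.8   3.2] gap 0.013 gf 40.4
relax 24.18 [ 0.5095 -0.2408  0.0478] F [-0.1 -3.9  5.9] gap 0.0129 gf 40.7
clear 26.28 [ 0.3792 -0.4388  0.1661] F [ 0.1 -0.6  0.2] gap 0.045 gf 0.0
top crop origin [287 135]
side crop origin [280  83]
```

View pics/p3.png

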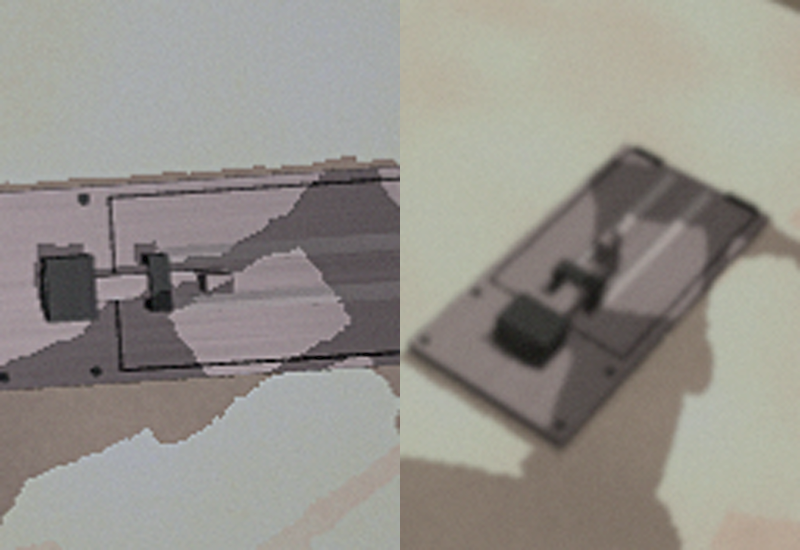

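The bar passes under the staple (158,280) into the keeper (68,288). The handle is at (215,282), about 54 px (126 mm) further along than before, so the bolt is home against the stop: the tool did not advance as the force rose from 12 to 21 N. The arm is clear.

Run:
```python
from h import *
s=np.load("pics/p3_top.npy",allow_pickle=True).item()
T=lambda x,y,z:(lambda m:np.round([m@d,m@n],4))(at(s,(x+.5)/3.125-.5+287,(y+.5)/3.125-.5+135,z)-deck)
print("handle foot front (exp .008)",T(199,283,.044),"handle top centre(-.002)",T(222,282,.068))
print(order.hand_in())
```

```text
handle foot front (exp .008) [0.0073 0.003 ] handle top centre(-.002) [-0.0035  0.0014]
the job is handed in; nothing more can be done
None
```

The bolt was laid and released in the bay, gripped again by its handle and slid under the staple until it met a solid stop in the keeper. Travel was about 126 mm against the 125 mm expected, and the handle then measured within about 2 mm of its home position. The jars were left untouched, and I handed the job in with the arm clear at about 26 s.

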